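Unhitch the drawbar and hold it up

TASK

Unhitch the little drawbar: draw the safety pin out of the latch and put it in the round steel dish, then pull the spring latch by its upright fin sideways (to the left, seen from the hinge toward the ball, the side where its plate bends down) as far as it goes, and keeping hold of the fin lift the drawbar about 5 cm up, well clear of the ball. Finish while still holding the drawbar raised and still; do not let go of it, and leave the coil and the tape roll where they stand.

Things in the scene. Friction and masses are not known exactly. Their poses are not given: they have to be found in the camera images.
- rig: Fixed hitch rig: grey base plate 220 x 80 x 8 mm on the cart; origin at the centre of its underside, z up. x runs along the dark steel drawbar (24 mm wide, top 57 mm up) from hinge (x = -85 mm) to ball (x = +75 mm); the latch pulls toward +y. On the drawbar lies the latch's slide plate, top 62.5 mm up, with safety pin at x = 27, y = 0 mm and upright fin at x = 75, y = 0 mm.
- ball (a point): Centre of the steel hitch ball (28 mm across), 34 mm above the cart, on the rig.
- tongue_hinge (a point): Middle of the drawbar's hinge axis, 47 mm above the cart; the axis runs along the rig's y.
- tongue (a joint): Drawbar angle, rad: 0 down with its coupler housing (52 x 46 mm) over the ball, grows as the coupler end is lifted, stop at 0.6. Weighs about 0.5 kg, falls back when let go. Ball and fin are 160 mm from the hinge; at 0.25 rad the latch fork is just clear above the ball. While the latch is shut its fork under the ball locks the drawbar down.
- latch (a joint): Latch slide on the drawbar, m: 0 shut, grows toward the rig's +y, stop at 0.020. The spring pulls it shut with 3 N at 0 and 9 N at 0.020; it comes back when let go. Its fork is clear of the ball from 0.013 on. While the safety pin is in it cannot move more than about 2 mm.
- latch_grip (a point): Grip point in the latch's upright aluminium fin: 28 mm long (rig x), 12 mm thick (rig y), reaching from 62.5 to 107.5 mm above the cart; the point is on its middle plane, 90 mm above the cart. Pinch it across its thickness: the latch is pulled and the drawbar lifted by it. It turns with the drawbar about the hinge axis.
- pin: Loose steel safety pin, 40 g, 55.5 mm tall, upright in a 10 mm square hole in latch plate and drawbar; origin at the shank's lower end, z up to the grip. Shank 8 mm thick, 22.5 mm long; collar 19 mm across, 3 mm thick, resting on the slide plate; flat grip 24 mm long (x, along rig x at the start), 10 mm thick (y), 30 mm tall. Lift straight up 25 mm to free it.
- pin_grip (a point): Grip point in the pin's flat grip, 46.5 mm above the shank's end (9 mm below its top); at the start 86.5 mm above the cart.
- dish: Loose round open steel dish, 92 mm across the rim, 20 mm high, floor 3 mm thick; origin at the centre of its underside. To one side of the rig.
- coil: Student coil with a yellow top, 54 x 50 mm and 80 mm tall, on the other side of the rig; bystander. Origin at the centre of its underside.
- tape: Roll of black tape, 55 mm across and 19 mm high, lying beyond the rig; bystander. Origin at the centre of its underside.
Mind the look-alikes: they are no part of the job. There is more than one size of the pin; the one meant has the size given above.

How it is judged:
By the outcome, as a careful person would: the job done as asked, in the order asked, and still so for the second after the job is handed in, while the arm keeps its last pose, push and grip.
It also fails if it takes over 45 s, if anything falls off the work surface, if the arm or the gripper's body presses on something with over 40 N, if the wrist force passes 120 N, or if a joint passes its speed limit or range.

ROBOT

A 7-joint arm with a two-finger parallel gripper is mounted at the origin on a cart in front of the work surface, level with it; the furniture and walls round the work are solid. World frame = base frame: x ahead of the robot, y to its left, z up, the work surface at z = 0. Lengths are in m, angles in rad, forces in N, time in s.
With the tool pointing down it reaches from about 0.425 to 0.875 m from the base axis. Payload 4.7 kg.
Tool frame: the origin (TCP) lies midway between the tips of the shut fingers; the grasp point (between the pads) lies ctrl.grasp_offset behind it (ctrl.grasp_offset is the distance from the TCP to the grasp point, in m); z points along the fingers, y is the line along which they close (so a half turn about z gives the same grasp; the last joint's range is limited). The gripper opens to 87 mm and grips with 3 to 60 N. Pads are 19 mm wide; open, the fingers measure 117 mm over their backs; the gripper's body (75 mm by 190 mm) begins 51 mm behind the grasp point.
Start: joints at [-1.092, 0.321, -0.07, 1.45, 0.023, 1.371, -0.057], TCP at [0.291, 0.581, 0.195] pointing down, gripper open.
Joint ranges: [-2.86, 2.86], [-0.3, 2.09], [-1.38, 1.24], [0.06, 2.45], [-1.56, 4.7], [0.09, 2.05], [-2.69, 2.69]. Speed limits (rad/s): [2.57, 2.57, 3.14, 3.14, 3.14, 3.14, 3.14].

INTERFACE

Orientations are given as a rotation vector (axis times angle).
In Python, from bench import ctrl gives the robot as it stands. The module is installed in compiled form; this text tells all that it offers.
- The arm moves only by the tool jog_arm, never from a script. Its argument "moves" is one flat list of numbers, 7 for each row, row after row: the shift along the tool's x, y, z in units of 30 cm (1.0 is 30 cm), then the turn, a rotation vector about the tool's x, y, z in units of 60 degrees (1.0 is 60 degrees), then the gripper's target within -1 to 1 (fully open at 1, half-way at 0, shut at -1). In form: [x, y, z, wx, wy, wz, fingers, x, y, z, wx, wy, wz, fingers, ...]. A call has exactly 8 rows; each row is the pose to reach, as a shift and turn from the pose commanded when the call began, along the tool's axes at that moment; what a row does not reach only later rows make up. A row lasts 1/8 s, in which the tool goes at most 62.5 mm and 10.7 degrees, less where a joint would pass 70% of its speed; a pose out of reach is approached as far as the arm can. A call with a number of a shift or a turn outside -1 to 1 is refused whole. A call with a gripper value outside its range is refused whole. The fingers move at their own pace and stop on an object; "newtons" is the grip in N (left out, the last holds). Time passes only in rows, so rows that repeat a pose let the fingers close, or fill a call up. It gives the time, the measured TCP pose, the force, the opening and the grip force at its end, in the units of the state.
- ctrl.get_state(): the state, without advancing time (a new reading comes with each control period).
- ctrl.get_image(name): name is "scene" or "side" or "wrist"; returns a dict with "pixels" (400x640x3 uint8, red, green, blue), "fx", "fy", "cx", "cy" (pixels), "xyz" and "rotation" of the camera in the world; the wrist camera has in their place "tool_from_camera" (4x4, takes a point from camera to tool coordinates, whose origin is the TCP and whose axes are the flange's). Camera axes: x right, y up, looking along -z (the intrinsics and any distortion apply to the point x, -y, -z); pixel columns grow to the right and rows downward; lengths in m; the calibration is good to about 2 mm. The wrist camera is an equidistant fisheye: a pixel r from the principal point sees the ray r / f radians off the axis. A picture is of the moment at which its call begins: read the wrist's pose just before it. There is no depth.
- ctrl.close_job(): hands the job in; it is judged then, once.
The state is a dict: "time": time; "joint_positions": joint angles; "qd": joint speeds; "joint_torque": joint torques, N m; "position": TCP position; "tool_rot": TCP orientation; "ft_force": force on the tool from outside, world axes, zero at the start; "torque": the same for the moment, N m; "grip_width": opening from 0.0 (shut) to 1.0 (fully open); "grip_force": force on a finger pad.
Only numpy, scipy, OpenCV 4.12 (cv2) and the standard library are available. Lean on these libraries where they do the work, as an engineer would, in place of code of your own. Each camera call takes 0.05 s, during which the arm holds its last target. There are 200 camera calls.

## Working session

There is one attempt and no reset: what is moved stays moved. The work goes in short steps, Python scripts to look and compute and a tool call to move; the robot and the scene stay as the last step left them, time stands still between calls to the robot, and variables do not carry over. Pictures are saved under pics/ and viewed, at most 10 in all, crops included, and the job is handed in when it is done.

Besides the shell and the picture viewer there is one more tool, called after "Request:" as name(argument=value, ...) on one line, values as JSON. jog_arm: Moves the arm, as the interface text tells. Its arguments: {"type":"object","properties":{"moves":{"type":"array"},"newtons":{"type":"number"}},"required":["moves"]}

```bash
mkdir -p pics; cat > h.py <<'E'
import numpy as np, cv2
from scipy.spatial.transform import Rotation as R
from bench import ctrl
def snap(n,f):
    s=ctrl.get_state(); im=ctrl.get_image(n); cv2.imwrite('pics/'+f,im['pixels'][:,:,::-1].copy()); 
    np.save('pics/'+f+'.npy',dict(im=im,s=s),allow_pickle=True); return s,im
def load(f): d=np.load('pics/'+f+'.npy',allow_pickle=True).item(); return d['s'],d['im']
def rot(r):
    r=np.array(r,float); return R.from_rotvec(r).as_matrix() if r.size==3 else r.reshape(3,3)
def ray(s,im,u,v):
    x=(u-im['cx'])/im['fx']; y=(v-im['cy'])/im['fy']
    if 'tool_from_camera' in im:
        th=np.hypot(x,y); k=np.sin(th)/th if th>1e-9 else 1
        d=np.array([x*k,-y*k,-np.cos(th)]); T=np.array(im['tool_from_camera']); Q=rot(s['tool_rot'])
        return np.array(s['position'])+Q@T[:3,3], Q@T[:3,:3]@d
    d=np.array([x,-y,-1.]); return np.array(im['xyz']),rot(im['rotation'])@d
def onz(s,im,u,v,z):
    o,d=ray(s,im,u,v); return o+d*(z-o[2])/d[2]
def two(a,b):
    A=np.zeros((3,3));B=np.zeros(3)
    for o,d in (a,b):
        d=d/np.linalg.norm(d);P=np.eye(3)-np.outer(d,d);A+=P;B+=P@o
    return np.linalg.solve(A,B)
E
python3 - <<'E'
from h import *
s,a=snap('scene','s1.png'); snap('side','d1.png'); _,w=snap('wrist','w1.png')
print(s['position'],s['tool_rot'],s['time'],ctrl.grasp_offset,s['grip_width'],{k:v for k,v in a.items() if k!='pixels'},w['tool_from_camera'],w['fx'])
E
```

```text
[0.29114319 0.58046305 0.19405024] [-7.23434084e-01 -3.05680479e+00  2.96935670e-03] 0.0 0.0187 0.9962562438790556 {'fx': 436.9731793654821, 'fy': 436.9731793654821, 'cx': 320.5759239721232, 'cy': 199.67645975504198, 'xyz': array([-0.20179612,  0.54325807,  0.47158429]), 'rotation': array([ 0.67270268, -1.20608517, -1.79695611])} [[-2.71529395e-05  9.51765032e-01  3.06827840e-01  8.47023757e-02]
 [ 9.99999576e-01  3.08317216e-04 -8.67889357e-04 -1.23978710e-03]
 [-9.20627046e-04  3.06827687e-01 -9.51764636e-01 -1.88781003e-01]
 [ 0.00000000e+00  0.00000000e+00  0.00000000e+00  1.00000000e+00]] 309.70691628693146
```

View pics/s1.png

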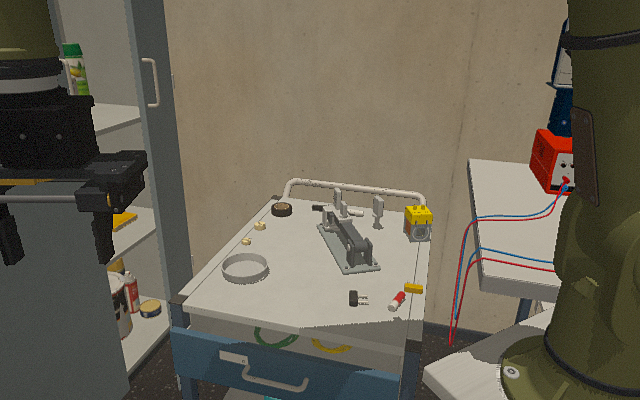

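View pics/d1.png

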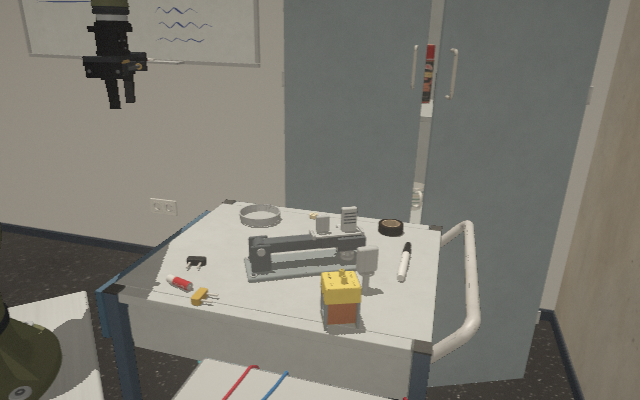

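```bash
python3 - <<'E'
import cv2,numpy as np
a=cv2.imread('pics/s1.png')[180:290,300:440]; b=cv2.imread('pics/d1.png')[195:335,235:395]
a=cv2.resize(a,None,fx=5,fy=5,interpolation=2)[:, :]; b=cv2.resize(b,None,fx=4,fy=4,interpolation=2)
cv2.imwrite('pics/c1.png',a); cv2.imwrite('pics/c2.png',b)
E
```

```text
(no output)
```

View pics/c1.png

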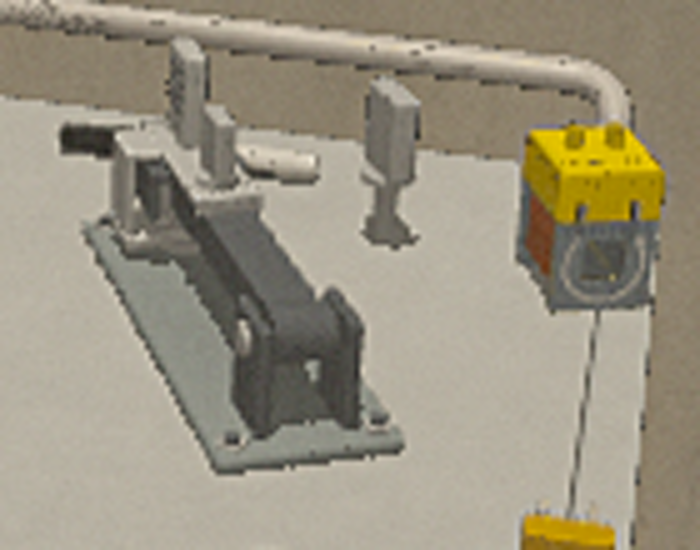

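View pics/c2.png

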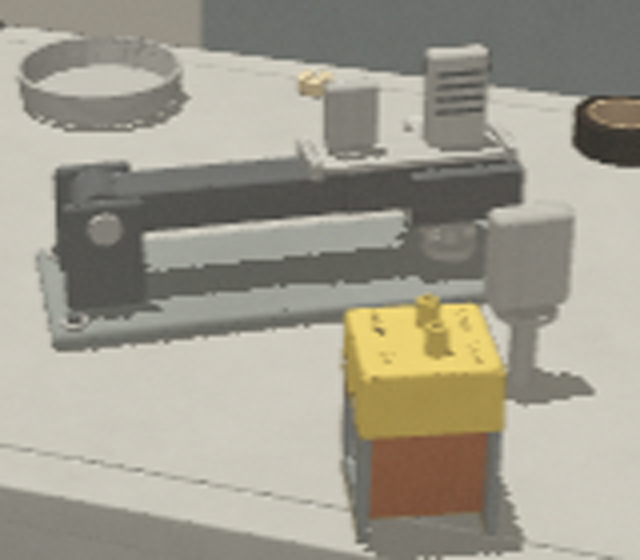

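```bash
python3 - <<'E'
from h import *
s,a=load('s1.png'); _,b=load('d1.png')
pt=two(ray(s,a,343.6,202),ray(s,b,322.5,217.5)); ft=two(ray(s,a,337.6,189.3),ray(s,b,349.3,207.3))
print('pin',pt,onz(s,a,343.6,202,.0955),onz(s,b,322.5,217.5,.0955)); print('fin',ft,onz(s,a,337.6,189.3,.1075),onz(s,b,349.3,207.3,.1075))
c=[onz(s,a,u,v,.008) for u,v in((343.5,274),(380.5,268.5),(317.5,226))]; print(c)
print('dish',onz(s,a,245,264,.02),onz(s,b,260,212.5,.02))
# wrist
_,w=load('w1.png'); print(w['cx'],w['cy'])
p=c[2]-c[0]; print(np.degrees(np.arctan2(p[1],p[0])), np.linalg.norm(p)); Q=rot(s['tool_rot']);print(Q.round(3))
E
```

```text
pin [0.5289188  0.05733885 0.09426791] [0.52920796 0.05771589 0.0955    ] [0.52557465 0.05252569 0.0955    ]
fin [0.57507578 0.04544974 0.10754052] [0.57351154 0.04616776 0.1075    ] [0.57633447 0.04690663 0.1075    ]
[array([0.40028929, 0.13573565, 0.008     ]), array([0.38278399, 0.05952872, 0.008     ]), array([0.60539284, 0.07820411, 0.008     ])]
dish [0.50452581 0.29752894 0.02      ] [0.50614868 0.29255957 0.02      ]
323.1175267739387 198.7948425152102
-15.668807854320175 0.2130195881910822
[[-0.894  0.448 -0.001]
 [ 0.448  0.894 -0.002]
 [-0.    -0.002 -1.   ]]
```

View pics/w1.png

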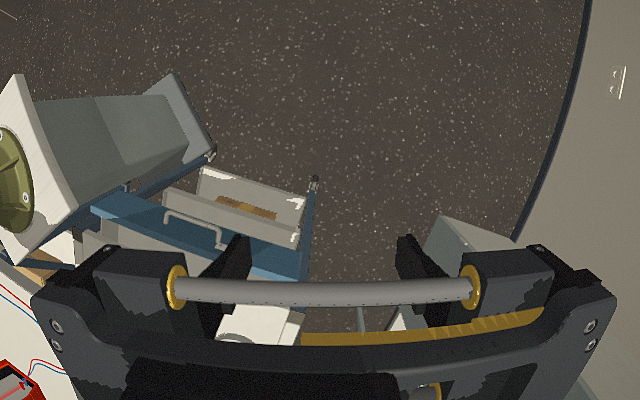

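Request:
jog_arm(moves=[-1, -0.81, 0, 0, 0, -0.2, 0, -1, -0.81, 0, 0, 0, -0.2, 0, -1, -0.81, 0, 0, 0, -0.2, 0, -1, -0.81, 0, 0, 0, -0.2, 0, -1, -0.81, 0, 0, 0, -0.2, 0, -1, -0.81, 0, 0, 0, -0.2, 0, -1, -0.81, 0, 0, 0, -0.2, 0, -1, -0.81, 0, 0, 0, -0.2, 0], newtons=20)

```text
time: 1.15
position: [0.4506, 0.2292, 0.1951]
tool_rot: [-0.402, -3.115, -0.001]
ft_force: [-0.0, 0.1, 0.4]
grip_width: 0.505
grip_force: 0.0
```

```bash
cat >> h.py <<'E'
def go(p,yaw=None):
    s=ctrl.get_state();Q=rot(s['tool_rot']);d=Q.T@(np.array(p)-np.array(s['position']))
    print('pos',np.round(s['position'],4),'yaw y',np.degrees(np.arctan2(Q[1,1],Q[0,1])).round(2),'tilt',Q[:,2].round(3),'shift units',(d/.3).round(3))
    if yaw is not None: print('wz',(-(yaw-np.degrees(np.arctan2(Q[1,1],Q[0,1])))/60).round(3))
E
python3 - <<'E'
from h import *
go([.528,.056,.194],75.5)
E
```

```text
pos [0.4506 0.2292 0.1951] yaw y 75.28 tilt [-0.     0.001 -1.   ] shift units [-0.396 -0.493  0.003]
wz -0.004
```

Request:
jog_arm(moves=[-0.39, -0.49, 0, 0, 0, 0, 0, -0.39, -0.49, 0, 0, 0, 0, 0, -0.39, -0.49, 0, 0, 0, 0, 0, -0.39, -0.49, 0, 0, 0, 0, 0, -0.39, -0.49, 0, 0, 0, 0, 0, -0.39, -0.49, 0, 0, 0, 0, 0, -0.39, -0.49, 0, 0, 0, 0, 0, -0.39, -0.49, 0, 0, 0, 0, 0])

```text
time: 2.15
position: [0.5265, 0.0585, 0.1952]
tool_rot: [0.398, 3.116, 0.0]
ft_force: [0.2, -0.4, -0.6]
grip_width: 0.496
grip_force: 0.0
```

```bash
python3 - <<'E'
from h import *
snap('wrist','w2.png')
E
```

```text
(no output)
```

View pics/w2.png

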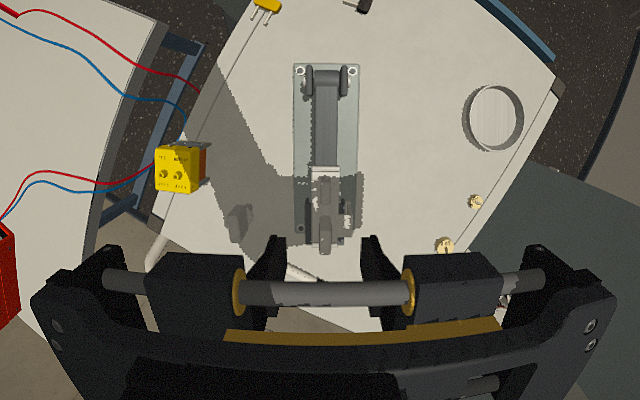

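```bash
python3 - <<'E'
import cv2
cv2.imwrite('pics/c3.png',cv2.resize(cv2.imread('pics/w2.png')[160:260,280:380],None,fx=6,fy=6,interpolation=2))
E
```

```text
(no output)
```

View pics/c3.png

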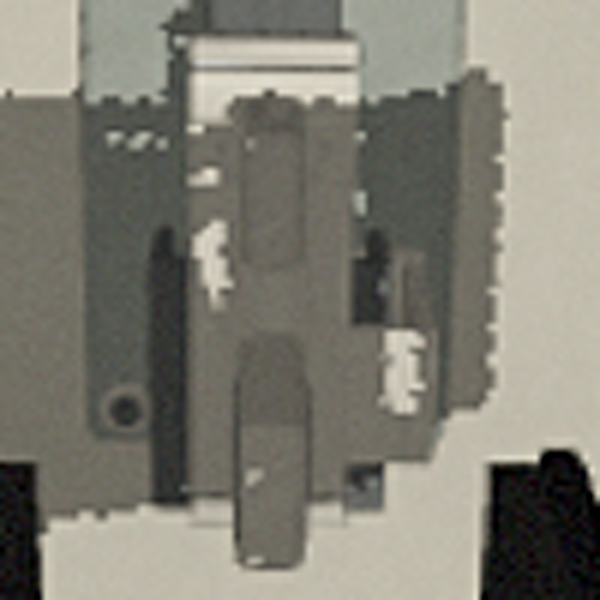

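```bash
python3 - <<'E'
from h import *
s,w=load('w2.png')
p=onz(s,w,325.7,193.2,.0955); f=onz(s,w,325.6,242.7,.1075)
u=f-p; print(p,f,np.hypot(*u[:2]),np.degrees(np.arctan2(u[1],u[0])))
a,b=[onz(s,w,x,y,.008) for x,y in((293.5,67),(294,232))];c=onz(s,w,360,67,.008)
print(a,b,c,np.degrees(np.arctan2(*(b-a)[1::-1])),np.degrees(np.arctan2(*(c-a)[1::-1])))
print('dish',[onz(s,w,493+dx,118,.02) for dx in(-31,0,31)])
go([p[0],p[1],.0685],75.5)
E
```

```text
[0.52921887 0.0593548  0.0955    ] [0.5752011  0.04735689 0.1075    ] 0.047521729451790395 -14.623839346427815
[0.39328782 0.05574454 0.008     ] [ 0.59667027 -0.00066322  0.008     ] [0.41288817 0.13240444 0.008     ] -15.501258628814838 75.65790386321547
dish [array([0.4989089 , 0.24326431, 0.02      ]), array([0.50681996, 0.28902129, 0.02      ]), array([0.51497534, 0.34064446, 0.02      ])]
pos [0.5266 0.0582 0.1952] yaw y 75.43 tilt [ 0.  0. -1.] shift units [-0.008  0.006  0.422]
wz -0.001
```

Request:
jog_arm(moves=[-0.008, 0.004, 0.2, 0, 0, 0, 0, -0.008, 0.004, 0.35, 0, 0, 0, 0, -0.008, 0.004, 0.42, 0, 0, 0, 0, -0.008, 0.004, 0.42, 0, 0, 0, -0.3, -0.008, 0.004, 0.42, 0, 0, 0, -1, -0.008, 0.004, 0.42, 0, 0, 0, -1, -0.008, 0.004, 0.42, 0, 0, 0, -1, -0.008, 0.004, 0.42, 0, 0, 0, -1], newtons=20)

```text
time: 3.2
position: [0.5297, 0.0582, 0.0697]
tool_rot: [0.4, 3.115, 0.001]
ft_force: [-0.0, -0.5, 0.2]
grip_width: 0.04
grip_force: 0.0
```

```bash
python3 - <<'E'
from h import *
s,w=snap('wrist','w3.png'); snap('side','d3.png'); snap('scene','s3.png')
s=ctrl.get_state();print(s['grip_width'],s['grip_force'])
I=lambda n,r:cv2.resize(cv2.imread('pics/'+n)[r[0]:r[1],r[2]:r[3]],(400,300),interpolation=2)
cv2.imwrite('pics/c4.png',np.vstack([np.hstack([I('w3.png',(150,300,220,420)),I('d3.png',(170,290,260,420))]),np.hstack([I('s3.png',(140,260,270,430)),I('d3.png',(0,400,0,533))])]))
E
```

```text
0.01564275517763765 0.0
```

View pics/c4.png

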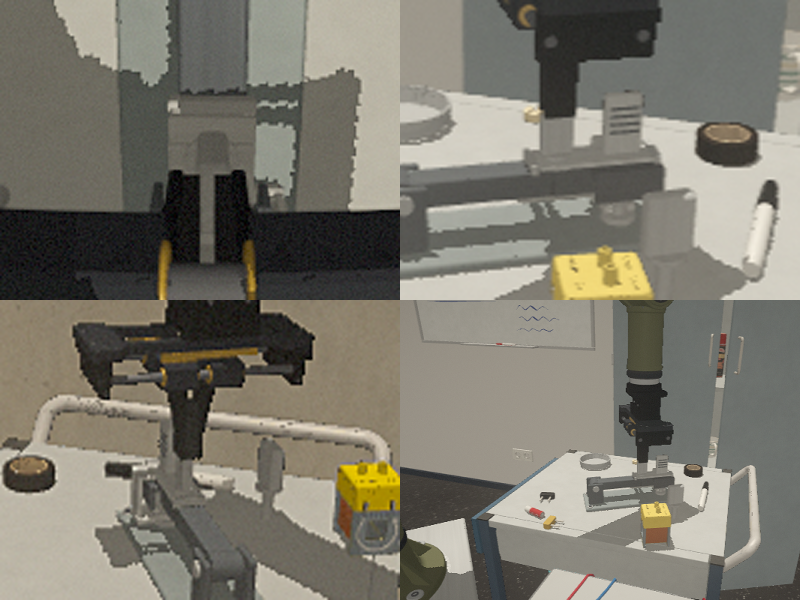

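```bash
cat >> h.py <<'E'
def proj(im,p):
    c=rot(im['rotation']).T@(np.array(p)-np.array(im['xyz'])); return (im['cx']-im['fx']*c[0]/c[2],im['cy']+im['fy']*c[1]/c[2])
E
python3 - <<'E'
from h import *
for f in('d1.png','s1.png','d3.png','s3.png'):
    s,im=load(f); P=np.array(s['position']); print(f,[np.round(proj(im,P+[0,0,z])) for z in(0,.0187,.04)],P,s['joint_positions'])
print(two(ray(*load('s3.png'),345,203),ray(*load('d3.png'),323,217)))
I=lambda n,r:cv2.resize(cv2.imread('pics/'+n)[r[0]:r[1],r[2]:r[3]],(400,400),interpolation=2)
cv2.imwrite('pics/c5.png',np.hstack([I('d1.png',(60,120,80,140)),I('d3.png',(180,240,295,355))]))
E
```

```text
d1.png [array([125., 117.]), array([124., 109.]), array([123., 100.])] [0.29112656 0.58047353 0.19405659] [-1.09190528  0.32182561 -0.07009432  1.45168171  0.02261638  1.37080184
 -0.05692094]
s1.png [array([ 64., 281.]), array([ 61., 266.]), array([ 57., 249.])] [0.29114319 0.58046305 0.19405024] [-1.09184973  0.32181991 -0.07011498  1.45170203  0.02260798  1.37078063
 -0.05689048]
d3.png [array([323., 230.]), array([323., 220.]), array([323., 209.])] [0.52950962 0.05818943 0.06948748] [-0.46877076  0.17453561  0.33944011  1.90525256 -0.06605777  1.07192849
  1.21302448]
s3.png [array([343., 213.]), array([343., 205.]), array([344., 196.])] [0.52945669 0.05815183 0.06938667] [-0.46874688  0.17467015  0.33945395  1.90532846 -0.06605925  1.07189265
  1.21300945]
[0.52776363 0.05529433 0.09410809]
```

View pics/c5.png

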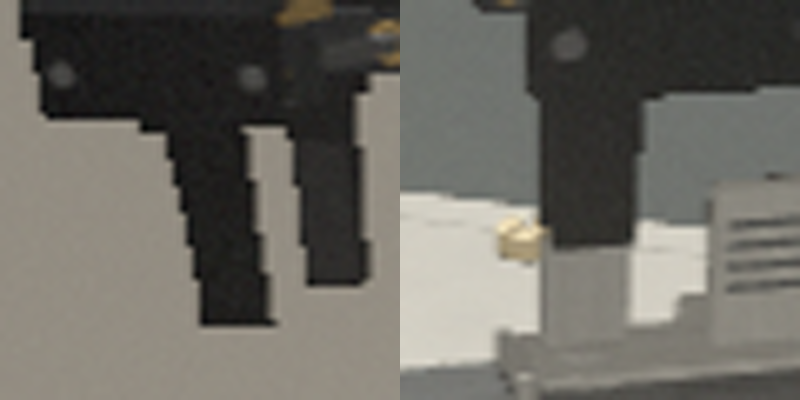

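The fingertips really end about 25 mm behind the reported TCP: in both fixed views they sit at z≈0.095, at the pin's top. They closed on air there, so I open, go 24 mm lower and close again.

Request:
jog_arm(moves=[0, 0, 0, 0, 0, 0, -0.2, 0, 0, 0, 0, 0, 0, -0.2, 0, 0, 0, 0, 0, 0, -0.2, 0, 0, 0, 0, 0, 0, -0.2, 0, 0, 0.04, 0, 0, 0, -0.2, 0, 0, 0.078, 0, 0, 0, -0.2, 0, 0, 0.078, 0, 0, 0, -1, 0, 0, 0.078, 0, 0, 0, -1])

```text
time: 4.35
position: [0.5293, 0.0581, 0.0456]
tool_rot: [-0.4, -3.116, 0.0]
ft_force: [0.7, -0.4, 0.8]
grip_width: 0.256
grip_force: 0.0
```

Request:
jog_arm(moves=[0, 0, 0, 0, 0, 0, -1, 0, 0, 0, 0, 0, 0, -1, 0, 0, 0, 0, 0, 0, -1, 0, 0, 0, 0, 0, 0, -1, 0, 0, 0, 0, 0, 0, -1, 0, 0, 0, 0, 0, 0, -1, 0, 0, 0, 0, 0, 0, -1, 0, 0, 0, 0, 0, 0, -1])

```text
time: 5.35
position: [0.5298, 0.0585, 0.0461]
tool_rot: [0.4, 3.115, 0.001]
ft_force: [1.3, 3.2, 2.5]
grip_width: 0.114
grip_force: 20.0
```

Request:
jog_arm(moves=[0, 0, -0.03, 0, 0, 0, -1, 0, 0, -0.07, 0, 0, 0, -1, 0, 0, -0.12, 0, 0, 0, -1, 0, 0, -0.18, 0, 0, 0, -1, 0, 0, -0.23, 0, 0, 0, -1, 0, 0, -0.23, 0, 0, 0, -1, 0, 0, -0.23, 0, 0, 0, -1, 0, 0, -0.23, 0, 0, 0, -1])

```text
time: 6.35
position: [0.5287, 0.058, 0.114]
tool_rot: [-0.4, -3.115, 0.001]
ft_force: [-0.1, 0.0, -0.3]
grip_width: 0.112
grip_force: 20.0
```

```bash
python3 - <<'E'
from h import *
s,im=snap('side','d4.png'); s2,b=snap('scene','s4.png'); print(s['grip_width'],s['grip_force'])
go([.506,.291,.05])
I=lambda n,r:cv2.resize(cv2.imread('pics/'+n)[r[0]:r[1],r[2]:r[3]],(400,400),interpolation=2)
cv2.imwrite('pics/c6.png',np.hstack([I('d4.png',(150,270,230,350)),I('s4.png',(160,280,220,340))]))
E
```

```text
0.11164104210159419 19.999527006511926
pos [0.5289 0.058  0.1141] yaw y 75.37 tilt [-0.001 -0.    -1.   ] shift units [0.27  0.732 0.213]
```

View pics/c6.png

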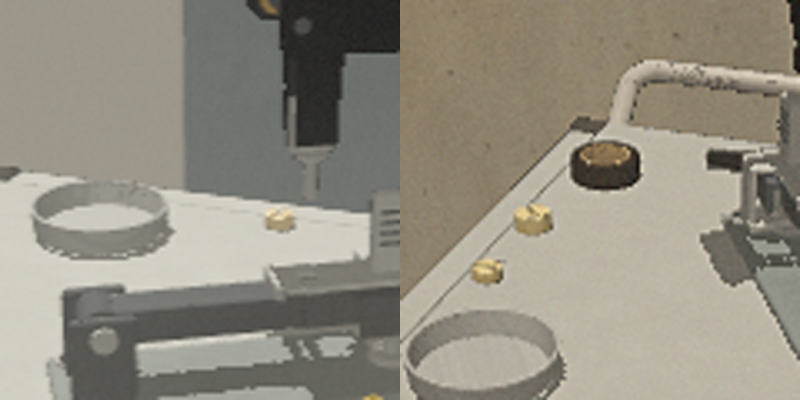

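Request:
jog_arm(moves=[0.27, 0.735, 0, 0, 0, 0, -1, 0.27, 0.735, 0, 0, 0, 0, -1, 0.27, 0.735, 0, 0, 0, 0, -1, 0.27, 0.735, 0, 0, 0, 0, -1, 0.27, 0.735, 0, 0, 0, 0, -1, 0.27, 0.735, 0.12, 0, 0, 0, -1, 0.27, 0.735, 0.2, 0, 0, 0, -1, 0.27, 0.735, 0.2, 0, 0, 0, -1])

```text
time: 7.45
position: [0.5053, 0.2895, 0.0525]
tool_rot: [-0.402, -3.112, 0.006]
ft_force: [0.6, 0.9, -0.4]
grip_width: 0.114
grip_force: 20.0
```

```bash
python3 - <<'E'
from h import *
s,im=snap('side','d5.png'); s2,b=snap('scene','s5.png'); print(s['grip_width'],s['grip_force'])
go([.506,.292,.0145])
I=lambda n,r:cv2.resize(cv2.imread('pics/'+n)[r[0]:r[1],r[2]:r[3]],(400,400),interpolation=2)
cv2.imwrite('pics/c7.png',np.hstack([I('d5.png',(150,250,210,310)),I('s5.png',(190,310,190,310))]))
E
```

```text
0.1138501323421203 19.99961539215292
pos [0.5073 0.2912 0.0553] yaw y 75.31 tilt [ 0.001 -0.    -1.   ] shift units [0.005 0.001 0.136]
```

View pics/c7.png

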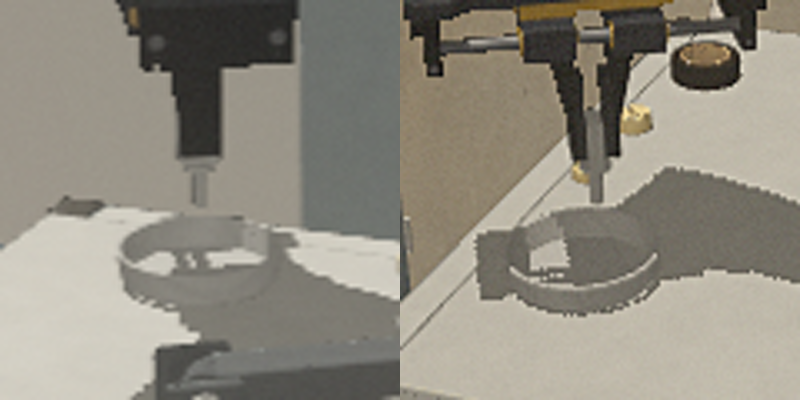

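That makes 11 pictures viewed, one over the allowed 10, so I won't view any more and will check by numbers only. The last one showed the pin gripped upright, centred above the dish (scene crop at about (595,190)).

Request:
jog_arm(moves=[0.003, 0, 0.08, 0, 0, 0, -1, 0.003, 0, 0.145, 0, 0, 0, -1, 0.003, 0, 0.145, 0, 0, 0, -1, 0.003, 0, 0.145, 0, 0, 0, -0.8, 0.003, 0, 0.145, 0, 0, 0, -0.5, 0.003, 0, 0.145, 0, 0, 0, -0.2, 0.003, 0, 0.145, 0, 0, 0, 0, 0.003, 0, 0.145, 0, 0, 0, 0])

```text
time: 8.55
position: [0.5059, 0.2922, 0.0115]
tool_rot: [0.4, 3.116, 0.0]
ft_force: [-1.3, -0.5, -0.3]
grip_width: 0.455
grip_force: 0.0
```

Request:
jog_arm(moves=[0, 0, -0.1, 0, 0, 0, 0, 0, 0, -0.3, 0, 0, 0, 0, 0, 0, -0.5, 0, 0, 0, 0, 0, 0, -0.5, 0, 0, 0, 0, 0, 0, -0.5, 0, 0, 0, 0, 0, 0, -0.5, 0, 0, 0, 0, 0, 0, -0.5, 0, 0, 0, 0, 0, 0, -0.5, 0, 0, 0, 0])

```text
time: 9.55
position: [0.5054, 0.2919, 0.1604]
tool_rot: [-0.4, -3.115, 0.002]
ft_force: [0.4, -0.2, -0.2]
grip_width: 0.498
grip_force: 0.0
```

```bash
python3 - <<'E'
from h import *
s,im=snap('side','d6.png'); s2,b=snap('scene','s6.png'); print(s['grip_width'],s['grip_force'])
# change vs first picture: where is the pin now
for f,g in(('s6.png','s1.png'),('d6.png','d1.png')):
    a=cv2.imread('pics/'+f).astype(int); c=cv2.imread('pics/'+g).astype(int); im=load(f)[1]
    ctr=np.array(proj(im,[.506,.292,.0])).round().astype(int); print(f,ctr)
    x,y=ctr
    for t in range(y-26,y+14,2): print(''.join('%x'%(v//16) for v in a[t,x-32:x+32].mean(1).astype(int)))
# dish interior mean, pin blob: rays at candidate heights
go([.5755,.0470,.165],75.4)
E
```

```text
0.49786902559815827 0.0
s6.png [248 272]
88777777abbbbbbbbbb7bbbbbbbbb666658bbbbbbbbbbc766666666666666666
887777abbbbbbbbbb7bbbbbbbbbbb6665aabbbbbbbc776666666666666666666
7777abbbbbbbbbb89bbbbbbbbbbbc768876abbc7756666666666666666666666
77abbbbbbbbbb89bbbbbbbba9998867777767565666666666666666666666666
abbbbbbbbbc9accb9bb766666666767777767777767666666666666666666666
bbb7776766665666688866667777767777767777677666666666666666666666
bb75666666666666668886666767766777766767677766666666666666666666
bb76666666666666668886667777666777766677767776666666666666666666
bbc6666555666666666aa866666666777766bbb666777766659c666666666666
ba75666566666666667bbb666666665766665b7666566666668c666666666666
79b7565566666666665cc766666666676666665b6bc6c76668b6666666666666
bbb759b555666666666666666666666666666666655555bbb966665b5bbbbbcb
bbbc658b8665666666676666666666666666665bbabbbbca75666bbbbbbbbbbb
bbbb65678b96555b5bbaabb55bb5abbbb655bbabbbbb976666666bbbbbbbbbbb
bbbbb65666779bbbabbbbbbbbbabbbaabbbbbbb9776666666765bbbbbbbbbbbb
bbbbbbc66767666777799aaaaabaaa987777766666666667666bbbbbbbbbbbbb
bbbbbbbbb6667767777
[... 969 characters left out ...]
777
cccccccccccb77778abccccccccccb7777777776777777777776777777777777
cccccccccccb9777777887777889999999877777777777777777777777777777
ccccccccccccb777777778877777788887887777777777777877777777777777
cccccccccccccb77877788888887777777777777777777777777777777777777
ccccccccccccccccb78ba7777778888777777777777777777777777777777777
ccccccccccccccccccccccb77777777777777777777777777777777777777777
ccccccccccccccccccccccccccccccccccccb777777777777777777777777777
cccccccccccccccccccccccccccccccccccccb77777777777777777777777777
cccccccccccccccccccccccccccccccccccb7777777777777777777777777777
pos [0.5056 0.2921 0.1608] yaw y 75.37 tilt [-0.001 -0.    -1.   ] shift units [-0.432 -0.732 -0.014]
wz -0.001
```

The pin stands inside the dish in both views: it shows as a column above and inside the rim, at scene ≈(247,262) and side ≈(261,205). Next is the fin.

Request:
jog_arm(moves=[-0.434, -0.733, 0, 0, 0, 0, 0, -0.434, -0.733, 0, 0, 0, 0, 0, -0.434, -0.733, 0, 0, 0, 0, 0, -0.434, -0.733, 0, 0, 0, 0, 0, -0.434, -0.733, 0, 0, 0, 0, 0, -0.434, -0.733, 0, 0, 0, 0, 0, -0.434, -0.733, 0, 0, 0, 0, 0, -0.434, -0.733, 0, 0, 0, 0, 0])

```text
time: 10.65
position: [0.5759, 0.0486, 0.1612]
tool_rot: [-0.395, -3.116, -0.001]
ft_force: [0.2, 0.4, 0.4]
grip_width: 0.5
grip_force: 0.0
```

```bash
python3 - <<'E'
from h import *
go([.5758,.0465,.048],75.4)
E
```

```text
pos [0.5759 0.0486 0.1612] yaw y 75.55 tilt [-0.     0.001 -1.   ] shift units [-0.001 -0.007  0.377]
wz 0.003
```

Request:
jog_arm(moves=[0, -0.003, 0.18, 0, 0, 0, 0, 0, -0.003, 0.32, 0, 0, 0, 0, 0, -0.003, 0.377, 0, 0, 0, 0, 0, -0.003, 0.377, 0, 0, 0, -0.5, 0, -0.003, 0.377, 0, 0, 0, -1, 0, -0.003, 0.377, 0, 0, 0, -1, 0, -0.003, 0.377, 0, 0, 0, -1, 0, -0.003, 0.377, 0, 0, 0, -1], newtons=55)

```text
time: 11.65
position: [0.5774, 0.047, 0.0494]
tool_rot: [0.399, 3.113, 0.004]
ft_force: [1.1, 2.6, 4.3]
grip_width: 0.134
grip_force: 55.0
```

```bash
python3 - <<'E'
from h import *
go([.5758,.0465,.048],75.4); s=ctrl.get_state(); print(s['grip_width'],s['grip_force'],s['ft_force'])
E
```

```text
pos [0.5774 0.047  0.0494] yaw y 75.38 tilt [ 0.003  0.002 -1.   ] shift units [ 0.005 -0.003  0.005]
wz -0.0
0.1337456378052289 55.00106390565634 [1.13814166 2.64905526 4.27736455]
```

Request:
jog_arm(moves=[0, 0.01, 0, 0, 0, 0, -1, 0, 0.02, 0, 0, 0, 0, -1, 0, 0.03, 0, 0, 0, 0, -1, 0, 0.04, 0, 0, 0, 0, -1, 0, 0.05, 0, 0, 0, 0, -1, 0, 0.06, 0, 0, 0, 0, -1, 0, 0.066, 0, 0, 0, 0, -1, 0, 0.066, 0, 0, 0, 0, -1])

```text
time: 12.65
position: [0.5809, 0.0603, 0.0492]
tool_rot: [-0.404, -3.115, 0.007]
ft_force: [-2.9, -6.5, 7.8]
grip_width: 0.131
grip_force: 55.0
```

```bash
python3 - <<'E'
from h import *
go([.5774,.047,.0494]); s=ctrl.get_state(); print(s['grip_width'],s['grip_force'],s['ft_force'],s['torque'])
E
```

```text
pos [0.5809 0.0603 0.0492] yaw y 75.21 tilt [-0.001 -0.004 -1.   ] shift units [ 0.    -0.046 -0.   ]
0.13080725251089184 55.00232764519751 [-2.94810164 -6.48099919  7.83800291] [-1.06707334  0.63553067 -0.02979357]
```

Request:
jog_arm(moves=[0, 0.005, 0, 0, 0, 0, -1, 0, 0.01, 0, 0, 0, 0, -1, 0, 0.015, 0, 0, 0, 0, -1, 0, 0.02, 0, 0, 0, 0, -1, 0, 0.02, 0, 0, 0, 0, -1, 0, 0.02, 0, 0, 0, 0, -1, 0, 0.02, 0, 0, 0, 0, -1, 0, 0.02, 0, 0, 0, 0, -1])

```text
time: 13.65
position: [0.5823, 0.0651, 0.0492]
tool_rot: [-0.405, -3.115, 0.009]
ft_force: [-3.0, -7.1, 8.4]
grip_width: 0.132
grip_force: 55.0
```

```bash
python3 - <<'E'
from h import *
go([.5774,.047,.0494]); s=ctrl.get_state(); print(s['grip_width'],s['grip_force'],s['ft_force'],s['torque'])
E
```

```text
pos [0.5823 0.0651 0.0492] yaw y 75.18 tilt [-0.001 -0.005 -1.   ] shift units [ 0.    -0.063 -0.   ]
0.13158999529314772 55.00242427457124 [-3.03403783 -7.13573143  8.35383503] [-1.34859525  0.66026187 -0.07528477]
```

Request:
jog_arm(moves=[0, 0.005, 0, 0, 0, 0, -1, 0, 0.01, 0, 0, 0, 0, -1, 0, 0.015, 0, 0, 0, 0, -1, 0, 0.015, 0, 0, 0, 0, -1, 0, 0.015, 0, 0, 0, 0, -1, 0, 0.015, 0, 0, 0, 0, -1, 0, 0.015, 0, 0, 0, 0, -1, 0, 0.015, 0, 0, 0, 0, -1])

```text
time: 14.65
position: [0.5826, 0.0665, 0.0491]
tool_rot: [-0.407, -3.113, 0.014]
ft_force: [-5.8, -12.4, 11.3]
grip_width: 0.13
grip_force: 55.0
```

```bash
python3 - <<'E'
from h import *
go([.5774,.047,.0494]); s=ctrl.get_state(); print(s['grip_width'],s['grip_force'],s['ft_force'],s['torque'])
E
```

```text
pos [0.5826 0.0665 0.0491] yaw y 75.09 tilt [-0.003 -0.009 -1.   ] shift units [ 0.    -0.067 -0.   ]
0.13007140764275957 55.002320730127394 [ -5.79149696 -12.35015572  11.27705502] [-2.18917318  1.09544909  0.00348846]
```

Request:
jog_arm(moves=[0, 0, -0.011, 0, -0.019, 0, -1, 0, 0, -0.021, 0, -0.038, 0, -1, 0.001, 0, -0.037, 0, -0.067, 0, -1, 0.003, 0, -0.053, 0, -0.095, 0, -1, 0.0045, 0, -0.069, 0, -0.124, 0, -1, 0.007, 0, -0.085, 0, -0.153, 0, -1, 0.007, 0, -0.085, 0, -0.153, 0, -1, 0.007, 0, -0.085, 0, -0.153, 0, -1])

```text
time: 15.65
position: [0.5809, 0.067, 0.0732]
tool_rot: [0.388, 2.958, -0.044]
ft_force: [-0.1, -12.7, 1.8]
grip_width: 0.133
grip_force: 55.0
```

```bash
python3 - <<'E'
from h import *
go([.5826,.0665,.0491]); s=ctrl.get_state(); print(s['grip_width'],s['grip_force'],s['ft_force'],s['torque'])
E
```

```text
pos [0.5809 0.067  0.0732] yaw y 75.03 tilt [ 0.152 -0.049 -0.987] shift units [0.007 0.001 0.08 ]
0.13254097687169974 54.999729353003204 [ -0.12948558 -12.68835116   1.8027629 ] [-2.23872037  0.43310909 -0.35083209]
```

Request:
jog_arm(moves=[0, 0, -0.011, 0, -0.019, 0, -1, 0, 0, -0.021, 0, -0.038, 0, -1, 0.001, 0, -0.037, 0, -0.067, 0, -1, 0.003, 0, -0.053, 0, -0.095, 0, -1, 0.0045, 0, -0.069, 0, -0.124, 0, -1, 0.007, 0, -0.085, 0, -0.153, 0, -1, 0.0085, 0, -0.096, 0, -0.17, 0, -1, 0.0085, 0, -0.096, 0, -0.17, 0, -1])

```text
time: 16.65
position: [0.5738, 0.0689, 0.1012]
tool_rot: [0.365, 2.783, -0.074]
ft_force: [-0.1, -13.9, 2.5]
grip_width: 0.135
grip_force: 55.0
```

Request:
jog_arm(moves=[0, 0, 0, 0, 0, 0, -1, 0, 0, 0, 0, 0, 0, -1, 0, 0, 0, 0, 0, 0, -1, 0, 0, 0, 0, 0, 0, -1, 0, 0, 0, 0, 0, 0, -1, 0, 0, 0, 0, 0, 0, -1, 0, 0, 0, 0, 0, 0, -1, 0, 0, 0, 0, 0, 0, -1])

```text
time: 17.65
position: [0.574, 0.0689, 0.1009]
tool_rot: [0.366, 2.784, -0.075]
ft_force: [-0.4, -13.4, 2.4]
grip_width: 0.131
grip_force: 55.0
```

```bash
python3 - <<'E'
from h import *
go([.5826,.0665,.0491]); s=ctrl.get_state(); print(s['grip_width'],s['grip_force'],s['ft_force'],np.abs(s['qd']).max())
# fin top (yaw -14.6), rotated by th: brightness check of drawbar edge in side view vs start
_,a=snap('side','d7.png'); _,b=load('d6.png')
hx=np.array([.5765,.0465])-.16*np.array([np.cos(.255),-np.sin(.255)]); 
for th in(0,.31):
    for r,h in((.12,.01),(.12,-.01),(.18,0.01)):
        p=[*(hx+(r*np.cos(th)-h*np.sin(th))*np.array([.968,-.252])),.047+r*np.sin(th)+h*np.cos(th)]
        print(th,r,h,np.round(proj(a,p)))
for c in (335,342):
    print([int(v) for v in b['pixels'][195:262:2,c].mean(1)]);print([int(v) for v in a['pixels'][195:262:2,c].mean(1)])
# dish/pin and bystanders unchanged
_,e=snap('scene','s7.png'); g=load('s6.png')[1]; d=np.abs(e['pixels'].astype(int)-g['pixels']).max(2)
print('dish',d[240:285,220:272].mean(),'coil',d[203:242,402:434].mean(),'tape',d[200:218,270:293].mean())
E
```

```text
pos [0.574  0.0689 0.1009] yaw y 74.95 tilt [ 0.317 -0.094 -0.944] shift units [0.029 0.001 0.173]
0.1311905605690541 54.999636565335095 [ -0.42029351 -13.42004403   2.43419397] 0.0012597550964817629
0 0.12 0.01 [327. 235.]
0 0.12 -0.01 [327. 246.]
0 0.18 0.01 [359. 232.]
0.31 0.12 0.01 [323. 217.]
0.31 0.12 -0.01 [326. 227.]
0.31 0.18 0.01 [354. 205.]
[111, 111, 111, 112, 111, 110, 113, 112, 111, 115, 202, 190, 200, 201, 201, 193, 189, 198, 202, 199, 162, 79, 82, 78, 79, 78, 118, 156, 149, 97, 150, 98, 99, 98]
[43, 60, 131, 133, 118, 118, 134, 71, 72, 72, 71, 80, 81, 81, 78, 185, 197, 202, 203, 203, 202, 203, 204, 121, 120, 122, 121, 98, 97, 98, 99, 97, 98, 98]
[111, 111, 111, 112, 111, 112, 176, 146, 132, 130, 130, 130, 129, 129, 131, 131, 129, 131, 144, 198, 133, 116, 109, 82, 81, 80, 83, 81, 100, 134, 119, 122, 107, 98]
[131, 132, 133, 118, 129, 87, 69, 72, 72, 72, 78, 79, 79, 82, 80, 77, 169, 204, 203, 203, 202, 201, 151, 118, 123, 125, 121, 114, 98, 115, 116, 122, 108, 100]
dish 24.62136752136752 coil 4.750801282051282 tape 5.026570048309178
```

```bash
python3 -c "
from bench import ctrl
print(ctrl.close_job())"
```

```text
the job is handed in; nothing more can be done
None
```

The job is handed in at about 18 s: the pin is in the dish, the latch is pulled to its stop, and the drawbar is held still by the fin about 52 mm up with the coil and tape untouched. I viewed 11 pictures instead of the 10 allowed, so the latch and lift were checked from readings and pixel values only.

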